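Load the rocking drain bar with washed boards

ROBOT

A 6-joint arm with a two-finger parallel gripper is mounted at the origin on the work surface. World frame = base frame: x ahead of the robot, y to its left, z up, the work surface at z = 0. Lengths are in m, angles in rad, forces in N, time in s.
With the tool pointing down it reaches from about 0.35 to 0.775 m from the base axis. Payload 7.3 kg.
Tool frame: the origin (TCP) lies on the centre line of the jaws, within the pads' length; the fingertips stand 11 mm ahead of it and the grasp point (between the pads) lies 8 mm behind it; z points along the fingers, y is the direction in which the jaws open and shut (so a half turn about z gives the same grasp; the last joint's range is limited). The gripper opens to 92 mm and grips with 3 to 60 N. Pads are 19 mm wide; open, the fingers measure 130 mm over their backs; the gripper's body (75 mm by 190 mm) begins 47 mm behind the grasp point.
Start: joints at [1.1, 0.342, 1.524, -0, 1.275, -0.146], TCP at [0.168, 0.498, 0.238] pointing down, gripper open.
Joint ranges: [-2.53, 2.53], [-0.77, 2.02], [0.04, 2.7], [-1, 4.14], [0.28, 2.66], [-3.11, 3.11]. Speed limits (rad/s): [2.57, 2.57, 3.14, 3.14, 3.14, 3.14].

INTERFACE

Orientations are given as [roll, pitch, yaw] about the fixed x, y, z axes, in that order (R = Rz(yaw) Ry(pitch) Rx(roll)).
In Python, from cell import robot gives the robot as it stands.
- The arm moves only by the tool jog_arm, never from a script. Its argument "deltas" is one flat list of numbers, 6 for each row, row after row: the shift along the world's x, y, z in units of 0.1 m (1.0 is 0.1 m), then the turn, a rotation vector about the world's x, y, z in units of 90 degrees (1.0 is 90 degrees). A call has 1 to 5 rows; each row is the pose to reach, as a shift and turn from the pose commanded when the call began; what a row does not reach only later rows make up. A row lasts 1/12 s, in which the tool goes at most 41.7 mm and 7.16 degrees, less where a joint would pass 70% of its speed; a pose out of reach is approached as far as the arm can. A call with a number of a shift or a turn outside -1 to 1 is refused whole. A call with a gripper value outside its range is refused whole. "claw" is the opening, from 0 (shut) to 1 (fully open), set as the call begins (left out, the last holds). The fingers move at their own pace and stop on an object; "newtons" is the grip in N (left out, the last holds). Time passes only in rows, so rows that repeat a pose let the fingers close. It gives the time, the measured TCP pose, the force and the opening at its end, in the units of the state.
- robot.observe(): the state, without advancing time (a new reading comes with each control period).
- robot.read_camera(name): name is "side" or "top"; returns the picture (400x640x3 uint8, red, green, blue); there is no depth.
- robot.camera_params(name): a dict with "fx", "fy", "cx", "cy" (pixels), "R" (3x3) and "t" (3): a world point X has camera coordinates R X + t. Camera axes: x right, y down, z forward; pixel columns grow to the right and rows downward; lengths in m; the calibration is good to about 2 mm. A picture is of the moment at which its call begins. camera_params takes no time and is no camera call.
- robot.hand_in(): hands the job in, once; it reports no verdict.
The state is a dict: "time": time; "qpos": joint angles; "qvel": joint speeds; "joint_efforts": joint torques, N m; "tool_pos": TCP position; "tool_rot": TCP orientation; "contact_force": force on the tool from outside, world axes, zero at the start; "torque": the same for the moment, N m; "opening": finger opening in m.
Only numpy, scipy, OpenCV 4.12 (cv2) and the standard library are available. Lean on these libraries where they do the work, as an engineer would, in place of code of your own. Each camera call takes 0.05 s, during which the arm holds its last target. There are 200 camera calls.

TASK

The two washed boards left in the rack have to go up on the rocking drain bar, one in the outer seat of each arm: hook each over the bare bar, let the bar take its weight gently, and slide the hook out over the collar's ramp until it drops into the collar's groove against the flange. Choose which board goes on which arm, and which goes first, so that the bar never rocks down on to its stops and hangs level and still once both are up. The collars are only clamped and can sit anywhere near the ends, so feel for the flange and don't shove (15 N at most); leave the boards already hanging in their seats and the bottle, reel and jar where they are.

Things in the scene. Friction and masses are not known exactly. Their poses are not given: they have to be found in the camera images.
- bar: Round aluminium bar, 14 mm thick, 410 mm long, rocking on a pivot at its middle 200 mm above the table. Origin: the pivot, on the bar's axis. Local y runs along it to the left arm's end, x is the pivot axis pointing away from the robot, z up. A rubber bush pulls it level (2.2 Nm/rad) with light damping: a load let go suddenly swings it well past its rest angle. Stops at 0.12 rad (7 deg) each way.
- left_arm (a point): Point on the bar's axis, 130 mm from the pivot on the +y arm, mid bare stretch (112 to 146 mm out). Inside it: the inner seat, 100 mm out between two 22 mm rings. Outside: a steel collar, held by a set screw anywhere; its seat's middle lies 165 to 181 mm from the pivot, differing left and right. It slips at about 25 N; pushing a hook over its ramp takes a few N.
- right_arm (a point): The same point on the -y arm, 130 mm from the pivot. Each collar has, from inside out: a 10 mm long ramp rising 2.5 mm above the bar's surface, starting 19 mm inside the seat's middle; a short rim with a sharp drop; a seat groove 13 mm wide whose floor is the bare bar; a flange 31 mm in diameter, 6 mm thick. Total 42 mm long.
- big_board: The thick board in the rack, to be hung: circuit board in a frame 80 mm wide (local x) and 74 mm high, heatsink and parts make it 27 mm thick (local y); about 180 g. Origin: middle of its lower edge, z up. Above it a steel hook, and on the hook a black finger grip 16 (x) by 12 (y) mm, reaching from 3 to 38 mm above the hook's inside top.
- big_board_hook (a point): Middle of the inside top of its hook, 118 mm above the lower edge, board's axes. Hook: strip 10 mm wide (y) bent to a 30 deg roof, 23 mm inside width; back leg on the -x side down to the board; lip on the +x side ending 16 mm below the inside top. Mouth: the 28 mm gap on the +x side from lip down to the board. Hanging on the bar it lies 8 mm above the bar's axis, on a collar's rim 11 mm.
- small_board: The thin board standing in the rack, to be hung: frame 60 mm wide (local x), 60 mm high, 8 mm thick, with only flat chips, about 100 g; the same hook and finger grip at the same height as the thick board (hook top 118 mm above the lower edge). Origin: middle of its lower edge, local z up.
- small_board_hook (a point): Middle of the inside top of the thin board's hook, 118 mm above its lower edge; axes as its board. Hook and grip as on the thick board, mouth 42 mm high.
- hung_big: A still heavier board with a heatsink (88 mm wide, 74 mm high, 27 mm thick, about 240 g), already hanging in the inner seat of one arm; that arm is the low one at the start. Same hook and grip. Origin: middle of its lower edge.
- hung_big_hook (a point): Middle of the inside top of the hook of that heavy hanging board.
- hung_small: A thin board (60 mm wide, 60 mm high, 8 mm thick, about 100 g), already hanging in the inner seat of the other arm. Same hook and grip. Origin: middle of its lower edge.
- hung_small_hook (a point): Middle of the inside top of the hook of that thin hanging board.
- stand: Fixed drain stand: shallow steel tray 150 (local x) by 440 (local y) mm, 14 mm high, with a central post and fork that carries the bar's pivot and stop yoke. Origin: middle of its underside, below the pivot.
- rack: Fixed black plastic rack, 110 (x) by 125 (y) mm, 28 mm high, with two slots along local x at local y = +40 and -40 mm, floor 6 mm above the table, slot 9.5 mm wide and 22 mm deep, in which the two boards stand upright. Origin: middle of its underside.
- wash_bottle: Bystander: clear squeeze bottle, 44 mm across, 125 mm tall. Origin: middle of its base.
- solder_reel: Bystander: reel standing on its flange, 60 mm across, 40 mm tall. Origin: middle of its base.
- flux_jar: Bystander: amber jar, 52 mm across, 45 mm tall. Origin: middle of its base.

How it is judged:
By the outcome, as a careful person would: the job done as asked, in the order asked, and still so for the second after the job is handed in, with the robot touching nothing.
It also fails if it takes over 72 s, if anything falls off the work surface, if the arm or the gripper's body presses on something with over 40 N, if the wrist force passes 120 N, or if a joint passes its speed limit or range.

## Working session

There is one attempt and no reset: what is moved stays moved. The work goes in short steps, Python scripts to look and compute and a tool call to move; the robot and the scene stay as the last step left them, time stands still between calls to the robot, and variables do not carry over. Pictures are saved under pics/ and viewed, about 8 in all and at most 12, crops included, and the job is handed in when it is done.

Besides the shell and the picture viewer there is one more tool, called after "Emit:" as name(argument=value, ...) on one line, values as JSON. jog_arm: Moves the arm, as the interface text tells. Its arguments: {"type":"object","properties":{"deltas":{"type":"array","items":{"type":"number"}},"claw":{"type":"number"},"newtons":{"type":"number"}},"required":["deltas"]}

```bash
mkdir -p pics; ls
python3 - <<'E'
from cell import robot
import cv2
for n in("side","top"):
    im=robot.read_camera(n); cv2.imwrite(f"pics/{n}0.png",im[:,:,::-1])
    p=robot.camera_params(n); print(n,p)
print(robot.observe())
E
```

```text
pics
side {'fx': 473.3234589186599, 'fy': 473.3234589186599, 'cx': 315.3703908444547, 'cy': 195.3610012206299, 'R': array([[ 0.91485791, -0.40368813,  0.00841965],
       [-0.30276285, -0.69963426, -0.64718356],
       [ 0.267151  ,  0.58953184, -0.76228771]]), 't': array([-0.49833703,  0.23593343,  1.25127874])}
top {'fx': 442.58207844697074, 'fy': 442.58207844697074, 'cx': 313.73785516393406, 'cy': 206.04413905087478, 'R': array([[-0.01499276, -0.99976452, -0.01568855],
       [-0.98209788,  0.01767076, -0.18754068],
       [ 0.18777375,  0.01259594, -0.98213154]]), 't': array([0.01578386, 0.55374045, 1.39548909])}
{'time': 0.1, 'qpos': array([ 1.09999836e+00,  3.42595659e-01,  1.52489825e+00,  1.15548898e-05,
        1.27541173e+00, -1.45990791e-01]), 'qvel': array([-3.29076916e-04, -1.59502287e-03, -3.06692502e-03,  7.47445557e-04,
        6.68360744e-05, -3.49252904e-04]), 'joint_efforts': array([ 6.49052508e-04, -4.32003593e+01, -2.44692242e+01,  7.19549507e-02,
        5.25904913e-02, -3.07126118e-05]), 'tool_pos': array([0.16735561, 0.49725093, 0.23715235]), 'tool_rot': array([-3.14029524e+00, -2.01937018e-04,  2.81678198e+00]), 'contact_force': array([-0.27550949, -1.12187073, -0.03948874]), 'torque': array([-0.03133074, -0.0187305 , -0.00112289]), 'opening': 0.09203485798504679}
```

View pics/side0.png

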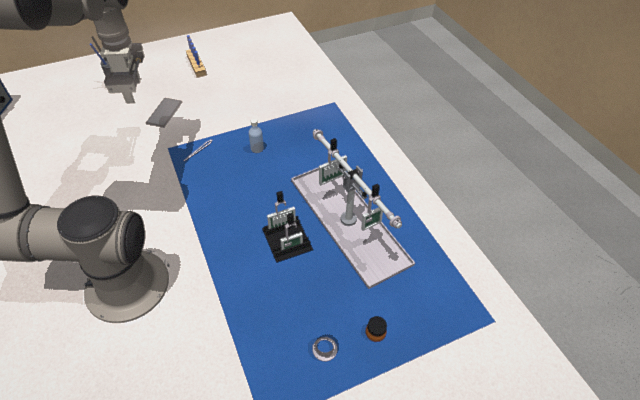

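View pics/top0.png

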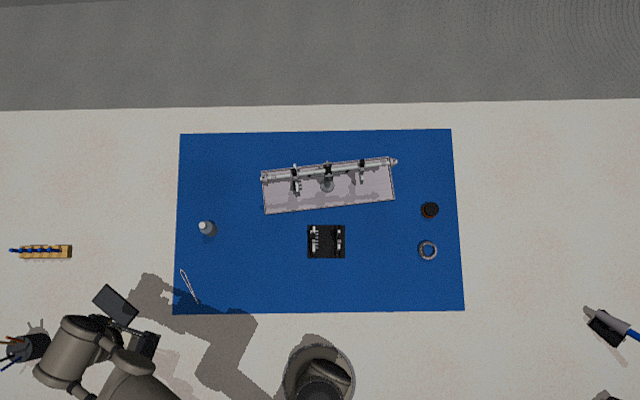

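The heavy hung board is on the left (+y) arm. Next I'll enlarge crops for detail.

Run:
```python
import cv2,numpy as np
s=cv2.imread("pics/side0.png");t=cv2.imread("pics/top0.png")
def up(i,x0,y0,x1,y1,k):return cv2.resize(i[y0:y1,x0:x1],None,fx=k,fy=k,interpolation=cv2.INTER_CUBIC)
a=up(s,255,125,415,245,5);cv2.imwrite("pics/s1.png",a)
b=up(t,255,150,405,262,5);cv2.imwrite("pics/t1.png",b)
```

```text
(no output)
```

View pics/s1.png

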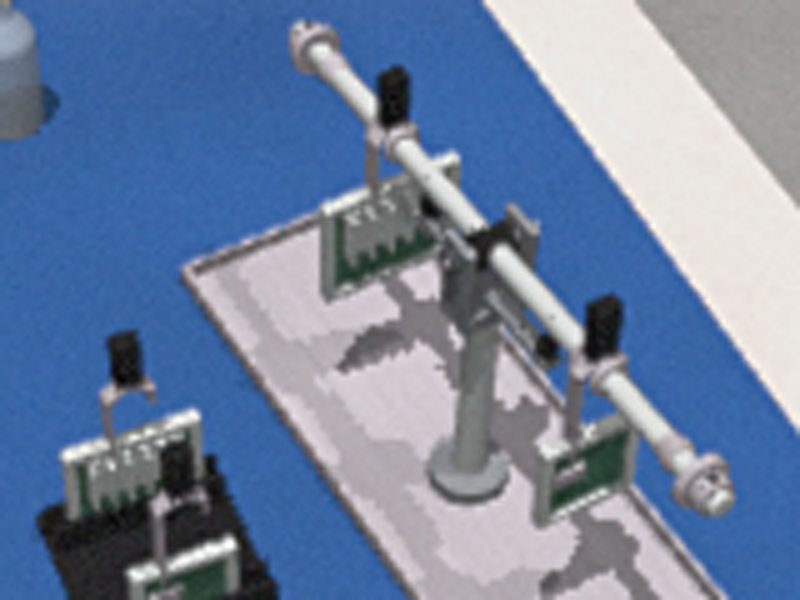

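View pics/t1.png

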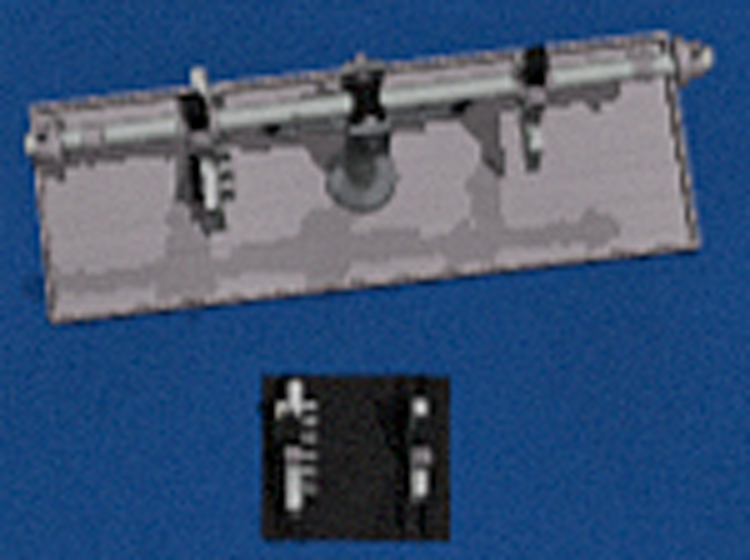

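The side crop shows the big board (heatsink) at the upper-left rack slot with its grip at (122,337)-(125,383) and the small board's grip at (178,440)-(178,492). All lips point away from the robot. The left arm is low, and in the top crop the tray corners are (35,103), (665,35), (697,245) and (52,320).

```bash
cat > h.py <<'E'
import numpy as np
from cell import robot
P={n:robot.camera_params(n) for n in("side","top")}
def ray(n,u,v):
    p=P[n];d=p["R"].T@np.array([(u-p["cx"])/p["fx"],(v-p["cy"])/p["fy"],1]);return -p["R"].T@p["t"],d
def onplane(n,u,v,nrm,c):
    o,d=ray(n,u,v);return o+d*(c-nrm@o)/(nrm@d)
def onz(n,u,v,z):return onplane(n,u,v,np.array([0,0,1.]),z)
def proj(n,X):
    p=P[n];c=p["R"]@X+p["t"];return np.array([p["cx"]+p["fx"]*c[0]/c[2],p["cy"]+p["fy"]*c[1]/c[2]])
def tri(u1,u2):
    (o,d),(q,e)=ray("side",*u1),ray("top",*u2)
    s=np.linalg.lstsq(np.c_[d,-e],q-o,rcond=None)[0];a,b=o+d*s[0],q+e*s[1]
    return (a+b)/2,np.linalg.norm(a-b)
S=lambda x,y:(255+(x-2)/5,125+(y-2)/5)
T=lambda x,y:(255+(x-2)/5,150+(y-2)/5)
E
python3 - <<'E'
from h import *
np.set_printoptions(precision=4,suppress=True)
c=np.array([onz("top",*T(*p),.014) for p in[(33,103),(667,33),(698,246),(51,322)]]);print(c)
ctr=c.mean(0);yd=(c[0]+c[3]-c[1]-c[2])[:2];yaw=np.arctan2(-yd[0],yd[1]);print("stand",ctr,yaw,np.linalg.norm(yd)/2)
r=np.array([onz("top",*T(*p),.028) for p in[(262,375),(450,377),(449,539),(262,538)]]);print(r,r.mean(0))
yd=(r[0]+r[3]-r[1]-r[2])[:2];print("rackyaw",np.arctan2(-yd[0],yd[1]),"len",np.linalg.norm(yd)/2)
print("side tray corner",onz("side",*S(185,268),.014))
for nm,a,b in[("big",(122,337),(126,385)),("small",(178,441),(178,492))]:
    print(nm,onz("side",*S(*a),.162),onz("side",*S(*b),.127))
nx=np.array([np.cos(yaw),np.sin(yaw),0]);ny=np.array([-np.sin(yaw),np.cos(yaw),0])
for p in[(303,38),(345,77),(440,183),(535,287),(640,398),(722,500)]:
    X=onplane("side",*S(*p),nx,nx@ctr);print("bar",X,"along",ny@(X-ctr))
for a,b in[((490,240),(363,95)),((722,502),(712,55)),((394,95),(194,110)),((603,325),(534,66))]:print("tri",tri(S(*a),T(*b)))
E
```

```text
[[ 0.6893  0.1849  0.014 ]
 [ 0.7305 -0.2498  0.014 ]
 [ 0.5812 -0.2637  0.014 ]
 [ 0.5371  0.1717  0.014 ]]
stand [ 0.6345 -0.0392  0.014 ] 0.09774613257867511 0.4371344239516353
[[ 0.4966  0.0302  0.028 ]
 [ 0.4932 -0.0938  0.028 ]
 [ 0.3868 -0.0902  0.028 ]
 [ 0.3894  0.0315  0.028 ]] [ 0.4415 -0.0306  0.028 ]
rackyaw -0.02479686959144268 len 0.122867085831143
side tray corner [0.5375 0.1685 0.014 ]
big [0.442  0.0088 0.162 ] [0.441  0.0049 0.127 ]
small [ 0.4431 -0.0679  0.162 ] [ 0.4398 -0.0732  0.127 ]
bar [0.6146 0.1635 0.1832] along 0.20367568522635537
bar [0.6193 0.1155 0.1919] along 0.15542285205605716
bar [0.6293 0.0139 0.1976] along 0.053311495842737616
bar [ 0.6384 -0.0786  0.2041] along -0.03961272352219616
bar [ 0.6475 -0.1712  0.2132] along -0.13259450942028483
bar [ 0.6542 -0.2397  0.2103] along -0.20145510482443804
tri (array([ 0.6363, -0.0365,  0.2001]), np.float64(0.004423825082544727))
tri (array([ 0.6537, -0.2426,  0.2134]), np.float64(0.0031138723249357846))
tri (array([0.6245, 0.0626, 0.2223]), np.float64(0.0013090582554550407))
tri (array([ 0.6444, -0.136 ,  0.2323]), np.float64(0.0012879330939375973))
```

Emit:
jog_arm(deltas=[0.27,-0.49,0,0,0,-0.08,0.547,-0.98,0,0,0,-0.162,0.547,-0.98,0,0,0,-0.162,0.547,-0.98,0,0,0,-0.162], claw=0.6)

```text
time: 0.43
tool_pos: [0.2236, 0.3958, 0.2374]
tool_rot: [-3.139, 0.001, 2.559]
contact_force: [-0.2, 0.3, -0.0]
opening: 0.0696
```

Emit:
jog_arm(deltas=[0.27,-0.49,0,0,0,-0.08,0.547,-0.98,0,0,0,-0.162,0.547,-0.98,0,0,0,-0.162,0.547,-0.98,0,0,0,-0.162])

```text
time: 0.77
tool_pos: [0.2785, 0.2985, 0.2376]
tool_rot: [-3.141, 0.001, 2.304]
contact_force: [-0.0, 1.5, 0.8]
opening: 0.0552
```

Emit:
jog_arm(deltas=[0.27,-0.49,0,0,0,-0.08,0.547,-0.98,0,0,0,-0.162,0.547,-0.98,0,0,0,-0.162,0.547,-0.98,0,0,0,-0.162])

```text
time: 1.1
tool_pos: [0.3336, 0.201, 0.2377]
tool_rot: [3.141, 0.001, 2.05]
contact_force: [0.8, 0.3, 0.0]
opening: 0.0553
```

Emit:
jog_arm(deltas=[0.27,-0.49,0,0,0,-0.08,0.547,-0.98,0,0,0,-0.162,0.547,-0.98,0,0,0,-0.162,0.547,-0.98,0,0,0,-0.162])

```text
time: 1.43
tool_pos: [0.3887, 0.1033, 0.2377]
tool_rot: [3.141, 0.001, 1.796]
contact_force: [-0.2, 0.3, -0.5]
opening: 0.0549
```

Emit:
jog_arm(deltas=[0.27,-0.49,0,0,0,-0.08,0.547,-0.98,0,0,0,-0.162,0.547,-0.98,0,0,0,-0.162,0.547,-0.98,0,0,0,-0.162])

```text
time: 1.77
tool_pos: [0.4436, 0.0052, 0.2375]
tool_rot: [3.14, 0.001, 1.542]
contact_force: [0.6, 0.9, 0.5]
opening: 0.055
```

Emit:
jog_arm(deltas=[-0.02,0.03,-0.4,0,0,0,-0.02,0.03,-0.8,0,0,0,-0.02,0.03,-0.925,0,0,0,-0.02,0.03,-0.925,0,0,0])

```text
time: 2.1
tool_pos: [0.4366, 0.0125, 0.142]
tool_rot: [-3.134, -0.002, 1.546]
contact_force: [-0.8, 0.7, 0.5]
opening: 0.055
```

Run:
```python
from h import *
import cv2
s=robot.read_camera("side")[:,:,::-1];t=robot.read_camera("top")[:,:,::-1]
a=cv2.resize(s[140:260,235:335],None,fx=4,fy=4,interpolation=2);b=cv2.resize(t[180:300,280:380],None,fx=4,fy=4,interpolation=2)
cv2.imwrite("pics/g1.png",np.hstack([a,b]))
print(robot.observe())
```

```text
{'time': 2.2, 'qpos': array([-1.48328883e-01,  2.95559484e-01,  1.88182058e+00,  4.87626517e-04,
        9.64602485e-01, -1.23844760e-01]), 'qvel': array([-0.00765189, -0.02890054, -0.02874353, -0.00202731,  0.00290537,
       -0.00234366]), 'joint_efforts': array([-2.30118813e-02, -3.46710885e+01, -1.87423199e+01,  6.41210144e-02,
        3.60770454e-02,  7.21947596e-03]), 'tool_pos': array([0.43925301, 0.01173668, 0.14546917]), 'tool_rot': array([-3.14125518e+00, -4.45735497e-04,  1.54603423e+00]), 'contact_force': array([-0.25788535, -0.10710297,  0.18509214]), 'torque': array([-0.07741507,  0.05846349,  0.0008963 ]), 'opening': 0.055056234336196413}
```

View pics/g1.png

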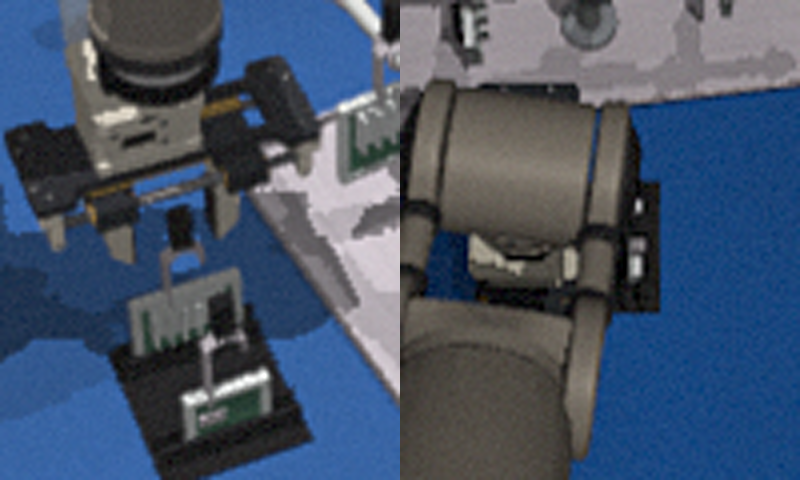

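The side view shows the fingers straddling the big board's grip (at (180,228) in the crop, tips at (125,260) and (230,230)), about 2–3 mm short in x. I'll correct that, then close.

Emit:
jog_arm(deltas=[0.02,-0.03,0,0,0,0,0.02,-0.03,0,0,0,0])

```text
time: 2.37
tool_pos: [0.4425, 0.0075, 0.1468]
tool_rot: [3.138, 0.001, 1.545]
contact_force: [0.6, 0.0, 0.3]
opening: 0.0551
```

Emit:
jog_arm(deltas=[0,0,0,0,0,0,0,0,0,0,0,0,0,0,0,0,0,0,0,0,0,0,0,0], claw=0.0, newtons=20)

```text
time: 2.7
tool_pos: [0.4411, 0.0076, 0.1456]
tool_rot: [3.141, 0.0, 1.544]
contact_force: [-0.1, -0.3, -0.6]
opening: 0.0329
```

Emit:
jog_arm(deltas=[0,0,0,0,0,0,0,0,0,0,0,0,0,0,0,0,0,0,0,0,0,0,0,0])

```text
time: 3.03
tool_pos: [0.4409, 0.0076, 0.1451]
tool_rot: [-3.141, -0.0, 1.544]
contact_force: [0.0, 0.1, -1.3]
opening: 0.016
```

Emit:
jog_arm(deltas=[0,0,0.15,0,0,0,0,0,0.35,0,0,0,0,0,0.6,0,0,0,0,0,0.85,0,0,0,0,0,1.0,0,0,0])

```text
time: 3.45
tool_pos: [0.4415, 0.0075, 0.2474]
tool_rot: [3.139, 0.0, 1.544]
contact_force: [0.7, -1.2, -1.6]
opening: 0.016
```

Emit:
jog_arm(deltas=[0.15,-0.05,0.1,0,0,0.01,0.35,-0.15,0.14,0,0,0.03,0.55,-0.25,0.14,0,0,0.05,0.75,-0.32,0.14,0,0,0.07,0.9,-0.4,0.14,0,0,0.079])

```text
time: 3.87
tool_pos: [0.5321, -0.0328, 0.2589]
tool_rot: [-3.141, -0.0, 1.67]
contact_force: [-0.1, 0.0, -0.8]
opening: 0.0158
```

Emit:
jog_arm(deltas=[0.04,-0.15,0,0,0,0,0.08,-0.35,0,0,0,0,0.11,-0.55,0,0,0,0,0.11,-0.7,0,0,0,0])

```text
time: 4.2
tool_pos: [0.5422, -0.1038, 0.2585]
tool_rot: [-3.141, -0.0, 1.668]
contact_force: [-0.1, -0.2, -1.9]
opening: 0.0158
```

Emit:
jog_arm(deltas=[0.04,-0.2,0,0,0,0,0.08,-0.4,0,0,0,0,0.1,-0.6,0,0,0,0,0.1,-0.78,0,0,0,0,0.1,-0.78,0,0,0,0])

```text
time: 4.62
tool_pos: [0.5517, -0.1835, 0.2583]
tool_rot: [-3.14, 0.001, 1.666]
contact_force: [0.7, 0.4, -2.4]
opening: 0.0157
```

Run:
```python
from h import *
import cv2
s=robot.read_camera("side")[:,:,::-1];t=robot.read_camera("top")[:,:,::-1]
a=cv2.resize(s[130:270,290:440],None,fx=4,fy=4,interpolation=2)
cv2.imwrite("pics/g2.png",a);cv2.imwrite("pics/t2.png",t)
o=robot.observe();print(o["tool_pos"],o["tool_rot"],o["contact_force"],o["opening"],o["time"])
```

```text
[ 0.55167949 -0.18066112  0.25851943] [-3.14046613e+00 -1.13473469e-03  1.66713931e+00] [ 0.57708343  0.46140459 -1.83613219] 0.01584223599270047 4.7167
```

View pics/g2.png

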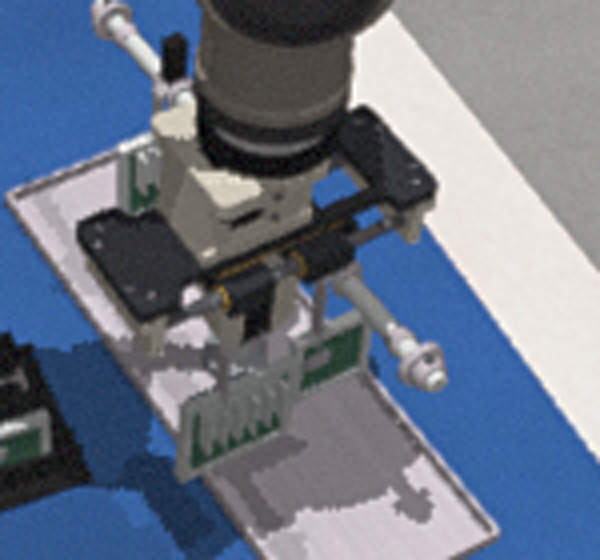

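The board hangs level in the jaws in front of the bar, and the collar at about (420,365) is clear of it. Next I'll advance along the bar's local x.

Emit:
jog_arm(deltas=[0.15,0.015,0,0,0,0,0.3,0.03,0,0,0,0,0.4,0.04,0,0,0,0,0.5,0.05,0,0,0,0,0.6,0.06,0,0,0,0])

```text
time: 5.13
tool_pos: [0.6125, -0.1728, 0.259]
tool_rot: [-3.141, -0.001, 1.67]
contact_force: [1.1, -0.4, -1.8]
opening: 0.0156
```

Emit:
jog_arm(deltas=[0.1,0.01,0,0,0,0,0.2,0.02,0,0,0,0,0.3,0.03,0,0,0,0,0.345,0.034,0,0,0,0,0.345,0.034,0,0,0,0])

```text
time: 5.55
tool_pos: [0.6471, -0.1697, 0.2586]
tool_rot: [-3.141, -0.001, 1.67]
contact_force: [-0.0, 0.6, -2.3]
opening: 0.016
```

Run:
```python
from h import *
import cv2
s=robot.read_camera("side")[:,:,::-1];t=robot.read_camera("top")[:,:,::-1]
a=cv2.resize(s[120:260,290:440],None,fx=5,fy=4,interpolation=2)
a=cv2.resize(s[140:250,330:430],None,fx=5,fy=5,interpolation=2)
cv2.imwrite("pics/g3.png",a)
o=robot.observe();print(o["tool_pos"],o["tool_rot"],o["contact_force"],o["torque"],o["time"])
```

```text
[ 0.64620899 -0.1703457   0.25894466] [-3.14081120e+00 -3.80937399e-04  1.66934039e+00] [-0.25181612  0.49799154 -2.73061653] [-0.10445635  0.0950004  -0.00407003] 5.65
```

View pics/g3.png

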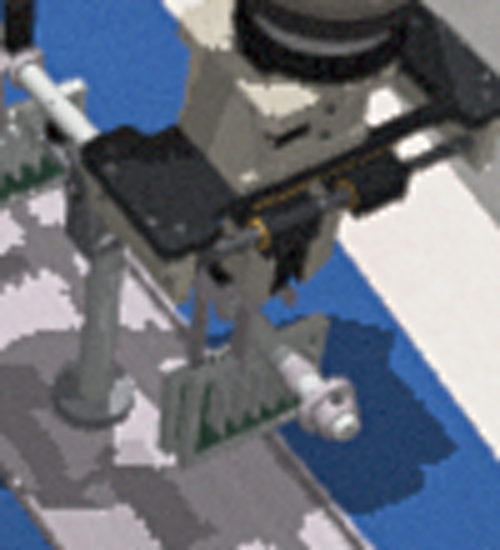

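The bar is in the mouth, with the hook's back leg at (240,330) and its lip just past the bar at (290,295), and no contact force. Now I'll lower slowly.

Emit:
jog_arm(deltas=[0,0,-0.06,0,0,0,0,0,-0.1,0,0,0,0,0,-0.14,0,0,0,0,0,-0.17,0,0,0,0,0,-0.2,0,0,0])

```text
time: 6.07
tool_pos: [0.6463, -0.1711, 0.2387]
tool_rot: [-3.141, -0.0, 1.668]
contact_force: [0.6, 0.4, -2.0]
opening: 0.0157
```

Emit:
jog_arm(deltas=[0,0,-0.015,0,0,0,0,0,-0.03,0,0,0,0,0,-0.045,0,0,0,0,0,-0.06,0,0,0,0,0,-0.075,0,0,0])

```text
time: 6.48
tool_pos: [0.6465, -0.1712, 0.2318]
tool_rot: [3.141, 0.0, 1.668]
contact_force: [0.1, -0.1, -0.8]
opening: 0.016
```

Emit:
jog_arm(deltas=[0,0,-0.015,0,0,0,0,0,-0.03,0,0,0,0,0,-0.045,0,0,0,0,0,-0.06,0,0,0,0,0,-0.07,0,0,0])

```text
time: 6.9
tool_pos: [0.6466, -0.1712, 0.2247]
tool_rot: [3.141, 0.0, 1.668]
contact_force: [-0.4, -1.7, 0.2]
opening: 0.0158
```

Run:
```python
from h import *
import cv2
f=[]
for i in range(4):
    s=robot.read_camera("side")[:,:,::-1];f.append(robot.observe()["contact_force"])
a=cv2.resize(s[110:240,300:420],None,fx=5,fy=5,interpolation=2)
cv2.imwrite("pics/g4.png",a);cv2.imwrite("pics/s4full.png",s)
o=robot.observe();print(o["tool_pos"],o["tool_rot"],np.round(f,2),o["time"])
# bar left end collar tilt: predicted positions
c=np.array([.6345,-.039,.2]);ny=np.array([-.0976,.9952,0])
for th in(.06,0,-.04,-.08,-.12):
    print(th,[(proj("side",c+r*ny*np.cos(th)+np.array([0,0,-r*np.sin(th)]))-[300,110])*5 for r in(.2,-.2)])
```

```text
[ 0.64651825 -0.17107155  0.22481835] [3.14148087e+00 1.32826398e-04 1.66852760e+00] [[-0.57 -1.94  0.42]
 [-1.4  -1.55  0.29]
 [-0.24 -0.27 -0.28]
 [-0.88 -0.85  0.4 ]] 7.1
0.06 [array([ 79.33861743, 108.69727438]), array([493.01613465, 567.89046215])]
0 [array([79.22293737, 92.65232231]), array([489.8910964 , 583.48785604])]
-0.04 [array([79.48931231, 82.24395203]), array([487.34546256, 593.16673806])]
-0.08 [array([80.03455851, 72.08474841]), array([484.44293311, 602.25767583])]
-0.12 [array([80.8619691 , 62.19088601]), array([481.19525745, 610.75208108])]
```

View pics/g4.png

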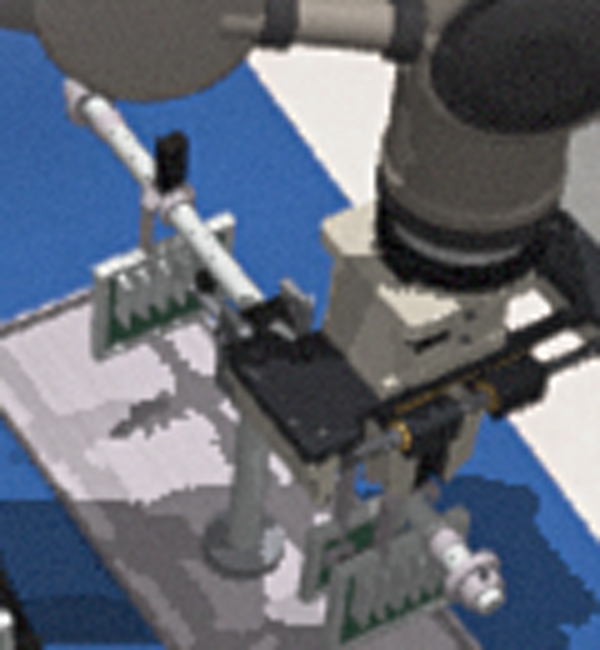

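The bar's right end is now at (488,600), so its tilt is about -0.045 rad and the board's weight is on it (force z went from -2 to about 0). I'll slide outward now, feeling for contact.

Emit:
jog_arm(deltas=[0.002,-0.02,-0.004,0,0,0,0.004,-0.04,-0.008,0,0,0,0.006,-0.06,-0.012,0,0,0,0.008,-0.08,-0.016,0,0,0,0.01,-0.1,-0.02,0,0,0])

```text
time: 7.52
tool_pos: [0.6475, -0.1811, 0.2226]
tool_rot: [-3.142, -0.0, 1.669]
contact_force: [-1.0, 1.0, -0.6]
opening: 0.0158
```

Emit:
jog_arm(deltas=[0.001,-0.015,-0.003,0,0,0,0.003,-0.03,-0.006,0,0,0,0.004,-0.045,-0.009,0,0,0,0.006,-0.06,-0.012,0,0,0,0.007,-0.075,-0.015,0,0,0])

```text
time: 7.93
tool_pos: [0.6482, -0.1886, 0.2212]
tool_rot: [3.141, -0.0, 1.669]
contact_force: [-1.1, 0.9, -0.2]
opening: 0.0158
```

Emit:
jog_arm(deltas=[0.001,-0.01,-0.002,0,0,0,0.002,-0.02,-0.004,0,0,0,0.003,-0.03,-0.006,0,0,0,0.004,-0.04,-0.008,0,0,0,0.005,-0.05,-0.01,0,0,0])

```text
time: 8.35
tool_pos: [0.6487, -0.1936, 0.2203]
tool_rot: [3.141, 0.0, 1.669]
contact_force: [-1.1, 0.8, 0.2]
opening: 0.0161
```

Emit:
jog_arm(deltas=[0.001,-0.01,-0.002,0,0,0,0.002,-0.02,-0.004,0,0,0,0.003,-0.03,-0.006,0,0,0,0.004,-0.04,-0.008,0,0,0,0.005,-0.05,-0.01,0,0,0])

```text
time: 8.77
tool_pos: [0.6492, -0.1985, 0.2192]
tool_rot: [-3.141, -0.0, 1.669]
contact_force: [-0.7, 1.5, -0.2]
opening: 0.0161
```

Emit:
jog_arm(deltas=[0.001,-0.01,-0.002,0,0,0,0.002,-0.02,-0.004,0,0,0,0.003,-0.03,-0.006,0,0,0,0.004,-0.04,-0.008,0,0,0,0.005,-0.05,-0.01,0,0,0])

```text
time: 9.18
tool_pos: [0.6497, -0.2038, 0.2182]
tool_rot: [3.141, 0.0, 1.669]
contact_force: [-2.4, 1.6, -0.4]
opening: 0.016
```

Emit:
jog_arm(deltas=[-0.01,0,0,0,0,0,-0.02,0,0,0,0,0,-0.02,0,0,0,0,0])

```text
time: 9.43
tool_pos: [0.6482, -0.204, 0.2186]
tool_rot: [3.14, 0.001, 1.668]
contact_force: [1.5, -0.7, 0.3]
opening: 0.0162
```

Emit:
jog_arm(deltas=[0,0,0,0,0,0,0,0,0,0,0,0])

```text
time: 9.6
tool_pos: [0.6482, -0.2039, 0.2186]
tool_rot: [3.14, 0.001, 1.668]
contact_force: [3.3, -1.9, -0.6]
opening: 0.0161
```

Run:
```python
from h import *
import cv2
f=[]
for i in range(4):
    s=robot.read_camera("side")[:,:,::-1];f.append(robot.observe()["contact_force"])
a=cv2.resize(s[190:250,350:420],None,fx=8,fy=8,interpolation=2)
cv2.imwrite("pics/g5.png",a)
o=robot.observe();print(o["tool_pos"],np.round(f,2),o["torque"],o["time"])
```

```text
[ 0.64792418 -0.20365838  0.21835842] [[ 2.86 -0.83  0.59]
 [ 2.24 -1.56  0.25]
 [ 2.38 -1.04  0.85]
 [ 3.   -1.69  0.65]] [-0.31432019 -0.41798844 -0.00190296] 9.8
```

View pics/g5.png

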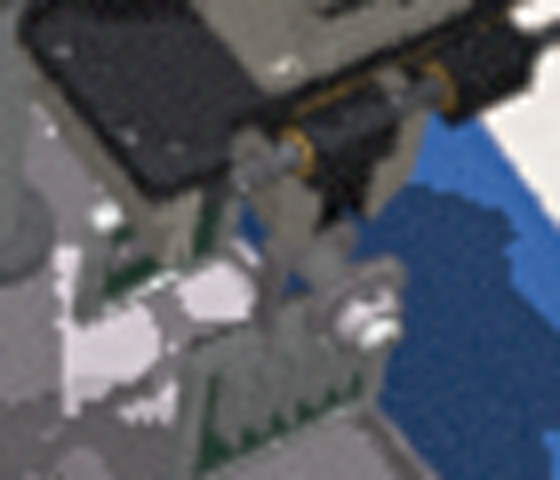

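Emit:
jog_arm(deltas=[0.01,0,0,0,0,0,0.01,0,0,0,0,0])

```text
time: 9.97
tool_pos: [0.6484, -0.2034, 0.218]
tool_rot: [-3.141, -0.0, 1.669]
contact_force: [0.2, 0.2, -0.0]
opening: 0.0165
```

Emit:
jog_arm(deltas=[0.001,-0.01,-0.002,0,0,0,0.002,-0.02,-0.004,0,0,0,0.003,-0.03,-0.006,0,0,0])

```text
time: 10.22
tool_pos: [0.6488, -0.2062, 0.2174]
tool_rot: [-3.141, -0.001, 1.669]
contact_force: [-0.5, 1.9, 0.5]
opening: 0.0157
```

Emit:
jog_arm(deltas=[0.001,-0.01,-0.002,0,0,0,0.002,-0.02,-0.004,0,0,0,0.003,-0.03,-0.006,0,0,0])

```text
time: 10.47
tool_pos: [0.6492, -0.2095, 0.2169]
tool_rot: [-3.141, -0.0, 1.669]
contact_force: [-0.5, 2.2, 0.2]
opening: 0.0155
```

Emit:
jog_arm(deltas=[0.001,-0.01,-0.002,0,0,0,0.001,-0.02,-0.004,0,0,0,0.002,-0.03,-0.006,0,0,0])

```text
time: 10.72
tool_pos: [0.6495, -0.2127, 0.2164]
tool_rot: [3.142, 0.0, 1.668]
contact_force: [0.1, 1.4, 0.8]
opening: 0.0161
```

Emit:
jog_arm(deltas=[0.001,-0.01,-0.001,0,0,0,0.001,-0.02,-0.003,0,0,0,0.002,-0.02,-0.004,0,0,0])

```text
time: 10.97
tool_pos: [0.6497, -0.215, 0.216]
tool_rot: [3.141, 0.0, 1.668]
contact_force: [-1.1, 0.1, 0.3]
opening: 0.0159
```

Emit:
jog_arm(deltas=[0.001,-0.01,-0.001,0,0,0,0.001,-0.02,-0.003,0,0,0,0.002,-0.02,-0.004,0,0,0])

```text
time: 11.22
tool_pos: [0.6499, -0.2166, 0.2156]
tool_rot: [-3.142, -0.0, 1.668]
contact_force: [-0.3, 1.3, -0.1]
opening: 0.0157
```

Emit:
jog_arm(deltas=[0.001,-0.01,0,0,0,0,0.001,-0.015,0,0,0,0,0.001,-0.015,0,0,0,0])

```text
time: 11.47
tool_pos: [0.65, -0.2171, 0.2155]
tool_rot: [-3.141, -0.002, 1.669]
contact_force: [-0.4, 5.5, 0.8]
opening: 0.0159
```

Emit:
jog_arm(deltas=[0.001,-0.01,0,0,0,0,0.001,-0.015,0,0,0,0,0.001,-0.015,0,0,0,0])

```text
time: 11.72
tool_pos: [0.6501, -0.218, 0.2154]
tool_rot: [-3.141, -0.003, 1.669]
contact_force: [-1.6, 6.7, 0.6]
opening: 0.0157
```

Emit:
jog_arm(deltas=[0,0.02,0,0,0,0,0,0.035,0,0,0,0,0,0.035,0,0,0,0])

```text
time: 11.97
tool_pos: [0.6501, -0.2166, 0.2158]
tool_rot: [3.142, 0.001, 1.668]
contact_force: [-0.8, -0.7, -0.4]
opening: 0.0156
```

Emit:
jog_arm(deltas=[0,0.01,0,0,0,0,0,0.02,0,0,0,0,0,0.02,0,0,0,0])

```text
time: 12.22
tool_pos: [0.65, -0.2149, 0.2158]
tool_rot: [3.141, 0.002, 1.668]
contact_force: [-0.9, -3.3, 0.5]
opening: 0.0156
```

Emit:
jog_arm(deltas=[0,0.01,0,0,0,0,0,0.015,0,0,0,0,0,0.015,0,0,0,0])

```text
time: 12.47
tool_pos: [0.65, -0.2146, 0.2159]
tool_rot: [3.141, 0.004, 1.667]
contact_force: [-0.9, -7.5, -0.3]
opening: 0.0156
```

Run:
```python
from h import *
f=[]
for i in range(3):
    s=robot.read_camera("side");f.append(robot.observe()["contact_force"])
o=robot.observe();print(o["tool_pos"],np.round(f,2),o["torque"],o["time"])
```

```text
[ 0.64999443 -0.21463026  0.2158819 ] [[-1.42 -7.83 -1.01]
 [-0.93 -8.81 -0.54]
 [-0.58 -7.6  -0.4 ]] [-1.51784218  0.30368212  0.03563485] 12.6167
```

Walls felt at y=-0.217 (flange) and y=-0.2147 (rim), so the hook is in the groove. I'll unload the sideways force and release.

Emit:
jog_arm(deltas=[0,-0.015,-0.005,0,0,0,0,-0.028,-0.005,0,0,0,0,-0.028,-0.005,0,0,0,0,-0.028,-0.005,0,0,0])

```text
time: 12.95
tool_pos: [0.65, -0.2152, 0.215]
tool_rot: [-3.141, -0.0, 1.669]
contact_force: [-1.2, -1.6, -0.8]
opening: 0.0156
```

Emit:
jog_arm(deltas=[0,0,0,0,0,0,0,0,0,0,0,0,0,0,0,0,0,0], newtons=3)

```text
time: 13.2
tool_pos: [0.6501, -0.2151, 0.2151]
tool_rot: [-3.141, -0.0, 1.669]
contact_force: [-1.4, -1.5, 0.8]
opening: 0.0158
```

Emit:
jog_arm(deltas=[0,0,0,0,0,0,0,0,0,0,0,0,0,0,0,0,0,0,0,0,0,0,0,0], claw=0.25)

```text
time: 13.53
tool_pos: [0.6503, -0.2151, 0.2152]
tool_rot: [3.141, -0.0, 1.669]
contact_force: [0.0, -0.1, 0.4]
opening: 0.0231
```

Emit:
jog_arm(deltas=[0,0,0,0,0,0,0,0,0,0,0,0,0,0,0,0,0,0,0,0,0,0,0,0], claw=0.4)

```text
time: 13.87
tool_pos: [0.6501, -0.2153, 0.2152]
tool_rot: [3.141, -0.0, 1.669]
contact_force: [0.2, -1.1, -0.7]
opening: 0.0362
```

Emit:
jog_arm(deltas=[0,0,0.1,0,0,0,0,0,0.3,0,0,0,0,0,0.5,0,0,0,0,0,0.7,0,0,0,0,0,0.9,0,0,0])

```text
time: 14.28
tool_pos: [0.6501, -0.2153, 0.3071]
tool_rot: [3.141, 0.0, 1.669]
contact_force: [0.0, -0.3, -0.9]
opening: 0.0368
```

Emit:
jog_arm(deltas=[-0.3,0.1,0,0,0,0,-0.6,0.3,0,0,0,0,-0.9,0.5,0,0,0,0,-0.9,0.5,0,0,0,0])

```text
time: 14.62
tool_pos: [0.5545, -0.1614, 0.3053]
tool_rot: [-3.136, -0.004, 1.67]
contact_force: [1.8, -0.7, -0.6]
opening: 0.0366
```

Run:
```python
from h import *
import cv2
s=robot.read_camera("side")[:,:,::-1];t=robot.read_camera("top")[:,:,::-1]
a=cv2.resize(s[120:250,260:420],None,fx=5,fy=5,interpolation=2)
cv2.imwrite("pics/g6.png",a[:600]);cv2.imwrite("pics/g6b.png",a);cv2.imwrite("pics/t6.png",t)
o=robot.observe();print(o["tool_pos"],o["tool_rot"],o["contact_force"],o["opening"],o["time"])
```

```text
[ 0.5595227  -0.16472567  0.30677518] [3.13995014e+00 9.31961968e-04 1.66913736e+00] [0.96938257 0.59650505 0.62950209] 0.03683305529787252 14.7167
```

View pics/g6.png

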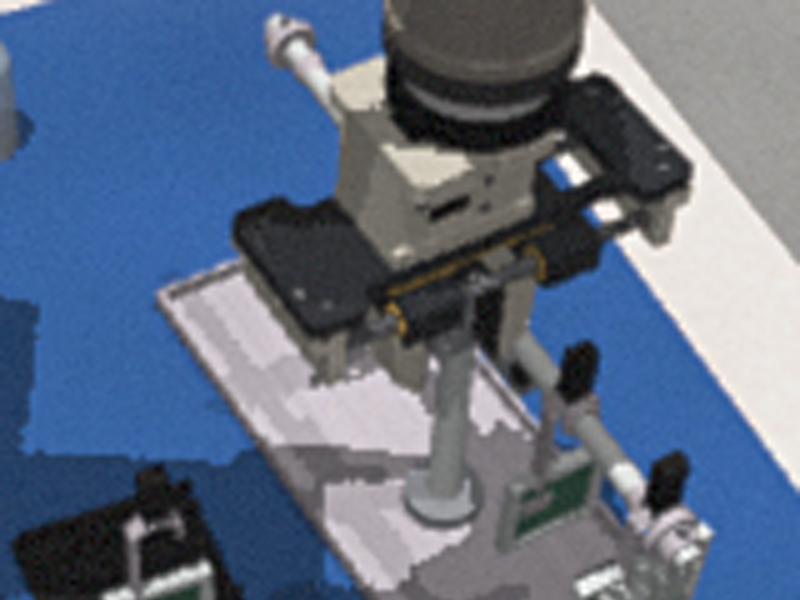

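The big board now hangs in the right collar (grip at (668,480), flange at (680,530)). Next is the small board.

Emit:
jog_arm(deltas=[-0.3,0.24,0,0,0,-0.02,-0.6,0.47,0,0,0,-0.04,-0.6,0.47,0,0,0,-0.04], claw=0.55)

```text
time: 14.97
tool_pos: [0.4965, -0.1154, 0.3051]
tool_rot: [-3.138, -0.002, 1.605]
contact_force: [1.6, 0.2, 0.4]
opening: 0.0492
```

Emit:
jog_arm(deltas=[-0.3,0.24,-0.3,0,0,-0.02,-0.587,0.475,-0.6,0,0,-0.039,-0.587,0.475,-0.8,0,0,-0.039,-0.587,0.475,-0.8,0,0,-0.039,-0.587,0.475,-0.8,0,0,-0.039])

```text
time: 15.38
tool_pos: [0.4427, -0.0714, 0.2258]
tool_rot: [3.141, 0.0, 1.545]
contact_force: [0.4, 0.4, 0.3]
opening: 0.0505
```

Run:
```python
from h import *
robot.read_camera("top");robot.read_camera("top")
o=robot.observe();print(o["tool_pos"],o["tool_rot"],o["contact_force"],o["opening"],o["time"])
```

```text
[ 0.44414657 -0.07218846  0.22714101] [3.13743601e+00 1.44521844e-03 1.54425150e+00] [0.09652676 0.04735065 0.60746843] 0.050533439488534906 15.4833
```

Emit:
jog_arm(deltas=[-0.02,0.01,-0.3,0,0,0,-0.02,0.01,-0.6,0,0,0,-0.02,0.01,-0.81,0,0,0,-0.02,0.01,-0.81,0,0,0])

```text
time: 15.82
tool_pos: [0.4395, -0.0704, 0.1422]
tool_rot: [-3.138, -0.001, 1.544]
contact_force: [-0.2, 0.6, -0.4]
opening: 0.0506
```

Emit:
jog_arm(deltas=[0,0,0,0,0,0,0,0,0,0,0,0,0,0,0,0,0,0,0,0,0,0,0,0], claw=0.0, newtons=20)

```text
time: 16.15
tool_pos: [0.4406, -0.0703, 0.1457]
tool_rot: [3.138, 0.001, 1.544]
contact_force: [0.2, 0.4, 0.3]
opening: 0.0283
```

Emit:
jog_arm(deltas=[0,0,0,0,0,0,0,0,0,0,0,0,0,0,0,0,0,0,0,0,0,0,0,0])

```text
time: 16.48
tool_pos: [0.4399, -0.07, 0.1448]
tool_rot: [3.14, 0.0, 1.545]
contact_force: [-0.2, 1.0, 6.2]
opening: 0.0162
```

Run:
```python
from h import *
import cv2
s=robot.read_camera("side")[:,:,::-1];cv2.imwrite("pics/s7.png",s)
o=robot.observe();print(o["tool_pos"],o["tool_rot"],o["contact_force"],o["opening"],o["time"])
```

```text
[ 0.43991315 -0.06997234  0.14476597] [3.14005633e+00 4.74579500e-04 1.54452074e+00] [0.40751978 0.91717526 5.76624322] 0.015772254135985604 16.5333
```

Emit:
jog_arm(deltas=[0,0,0.15,0,0,0,0,0,0.35,0,0,0,0,0,0.6,0,0,0,0,0,0.85,0,0,0,0,0,1.0,0,0,0])

```text
time: 16.95
tool_pos: [0.4398, -0.0699, 0.2462]
tool_rot: [3.14, 0.001, 1.545]
contact_force: [0.8, -0.4, -0.7]
opening: 0.0158
```

Emit:
jog_arm(deltas=[0.05,0.1,0.1,0,0,0.01,0.15,0.25,0.18,0,0,0.03,0.25,0.45,0.18,0,0,0.05,0.35,0.65,0.18,0,0,0.07,0.45,0.8,0.18,0,0,0.079])

```text
time: 17.37
tool_pos: [0.4844, 0.0115, 0.262]
tool_rot: [-3.141, -0.0, 1.67]
contact_force: [-0.7, -0.4, -1.0]
opening: 0.016
```

Emit:
jog_arm(deltas=[0.1,0.2,0,0,0,0,0.25,0.4,0,0,0,0,0.4,0.6,0,0,0,0,0.495,0.745,0,0,0,0,0.495,0.745,0,0,0,0])

```text
time: 17.78
tool_pos: [0.5348, 0.0871, 0.2612]
tool_rot: [-3.141, -0.001, 1.671]
contact_force: [-0.3, -0.0, -1.0]
opening: 0.0158
```

Run:
```python
from h import *
import cv2
robot.read_camera("side")
s=robot.read_camera("side")[:,:,::-1];cv2.imwrite("pics/s8.png",s)
o=robot.observe();print(o["tool_pos"],o["tool_rot"],o["contact_force"],o["opening"],o["time"])
```

```text
[0.5334746  0.08489067 0.26134426] [-3.13972720e+00  2.04801279e-04  1.66983238e+00] [-0.2446728   0.28719099 -0.17689472] 0.0159069611749633 17.8833
```

Emit:
jog_arm(deltas=[0.1,0.01,0.04,0,0,0,0.2,0.02,0.04,0,0,0,0.3,0.03,0.04,0,0,0,0.4,0.04,0.04,0,0,0,0.5,0.05,0.04,0,0,0])

```text
time: 18.3
tool_pos: [0.5837, 0.0885, 0.2661]
tool_rot: [-3.141, 0.0, 1.667]
contact_force: [-0.6, 0.2, -0.6]
opening: 0.0158
```

Emit:
jog_arm(deltas=[0.1,0.008,0,0,0,0,0.2,0.016,0,0,0,0,0.3,0.025,0,0,0,0,0.36,0.03,0,0,0,0,0.36,0.03,0,0,0,0])

```text
time: 18.72
tool_pos: [0.6202, 0.0917, 0.2657]
tool_rot: [-3.141, 0.0, 1.667]
contact_force: [-0.9, -0.1, -0.4]
opening: 0.016
```

Run:
```python
from h import *
import cv2
s=robot.read_camera("side")[:,:,::-1];t=robot.read_camera("top")[:,:,::-1]
a=cv2.resize(s[110:250,280:420],None,fx=4,fy=4,interpolation=2)
cv2.imwrite("pics/g9.png",a)
o=robot.observe();print(o["tool_pos"],o["tool_rot"],o["contact_force"],o["torque"],o["time"])
```

```text
[0.61941885 0.09204153 0.26591302] [-3.14070128e+00  1.02433927e-04  1.66792450e+00] [-0.37144632  0.55066978 -0.54923509] [-0.09043211  0.10098247  0.04732657] 18.8167
```

View pics/g9.png

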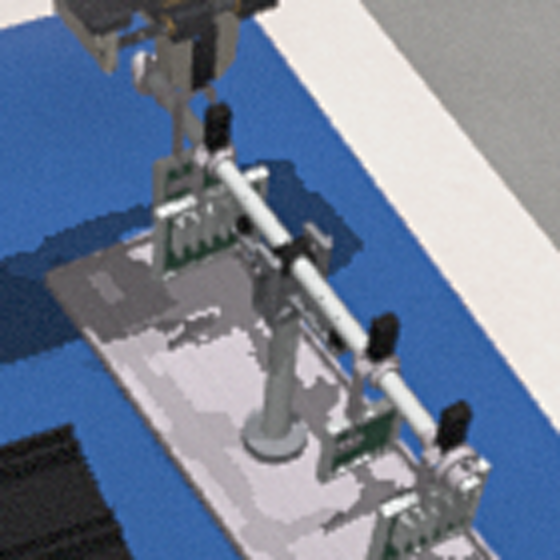

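Emit:
jog_arm(deltas=[0,0,-0.06,0,0,0,0,0,-0.12,0,0,0,0,0,-0.17,0,0,0,0,0,-0.21,0,0,0,0,0,-0.24,0,0,0])

```text
time: 19.23
tool_pos: [0.6195, 0.0927, 0.2412]
tool_rot: [-3.141, -0.0, 1.669]
contact_force: [-0.1, 0.1, -1.4]
opening: 0.0155
```

Emit:
jog_arm(deltas=[0,0,-0.012,0,0,0,0,0,-0.024,0,0,0,0,0,-0.036,0,0,0,0,0,-0.048,0,0,0,0,0,-0.06,0,0,0])

```text
time: 19.65
tool_pos: [0.62, 0.0927, 0.2363]
tool_rot: [3.141, -0.0, 1.669]
contact_force: [0.7, 0.4, -0.6]
opening: 0.0158
```

Emit:
jog_arm(deltas=[0,0,-0.01,0,0,0,0,0,-0.02,0,0,0,0,0,-0.03,0,0,0,0,0,-0.035,0,0,0,0,0,-0.04,0,0,0])

```text
time: 20.07
tool_pos: [0.6199, 0.0927, 0.2322]
tool_rot: [3.141, -0.0, 1.669]
contact_force: [-0.9, 1.2, -0.8]
opening: 0.0158
```

Run:
```python
from h import *
f=[]
for i in range(3):
    s=robot.read_camera("side");f.append(robot.observe()["contact_force"])
o=robot.observe();print(o["tool_pos"],np.round(f,2),o["torque"],o["time"])
```

```text
[0.6199061  0.09272188 0.23218559] [[-0.38  0.25 -0.33]
 [-0.2   0.07  0.2 ]
 [-0.85 -0.19  0.47]] [ 0.02477855  0.20489415 -0.02144827] 20.2167
```

Emit:
jog_arm(deltas=[-0.002,0.02,-0.001,0,0,0,-0.004,0.04,-0.003,0,0,0,-0.006,0.06,-0.004,0,0,0,-0.008,0.08,-0.005,0,0,0,-0.01,0.1,-0.007,0,0,0])

```text
time: 20.63
tool_pos: [0.6189, 0.1029, 0.2315]
tool_rot: [3.142, 0.0, 1.669]
contact_force: [-0.6, -0.3, 0.4]
opening: 0.016
```

Emit:
jog_arm(deltas=[-0.001,0.015,-0.001,0,0,0,-0.003,0.03,-0.002,0,0,0,-0.004,0.045,-0.003,0,0,0,-0.006,0.06,-0.004,0,0,0,-0.007,0.075,-0.005,0,0,0])

```text
time: 21.05
tool_pos: [0.6182, 0.1103, 0.2309]
tool_rot: [3.142, 0.0, 1.668]
contact_force: [-1.0, -0.5, -0.5]
opening: 0.0157
```

Emit:
jog_arm(deltas=[-0.001,0.01,-0.001,0,0,0,-0.002,0.02,-0.002,0,0,0,-0.003,0.03,-0.002,0,0,0,-0.004,0.04,-0.003,0,0,0,-0.005,0.05,-0.004,0,0,0])

```text
time: 21.47
tool_pos: [0.6177, 0.1151, 0.2305]
tool_rot: [3.142, 0.0, 1.668]
contact_force: [-0.7, -1.2, 0.0]
opening: 0.0156
```

Run:
```python
from h import *
f=[]
for i in range(3):
    s=robot.read_camera("side");f.append(robot.observe()["contact_force"])
o=robot.observe();print(o["tool_pos"],np.round(f,2),o["torque"],o["time"])
```

```text
[0.61769099 0.11531751 0.23051217] [[-0.7  -0.82  0.33]
 [-0.84 -0.88 -0.21]
 [-0.85 -1.07 -0.2 ]] [-0.17422359  0.23611269 -0.00191798] 21.6167
```

Emit:
jog_arm(deltas=[-0.003,0.01,-0.001,0,0,0,-0.006,0.02,-0.001,0,0,0,-0.008,0.03,-0.002,0,0,0])

```text
time: 21.87
tool_pos: [0.6169, 0.1182, 0.2304]
tool_rot: [3.141, 0.0, 1.668]
contact_force: [-0.3, -2.1, 0.7]
opening: 0.0157
```

Emit:
jog_arm(deltas=[-0.001,0.01,-0.001,0,0,0,-0.002,0.02,-0.001,0,0,0,-0.003,0.03,-0.002,0,0,0])

```text
time: 22.12
tool_pos: [0.6166, 0.1212, 0.2301]
tool_rot: [3.142, 0.0, 1.669]
contact_force: [-0.4, -2.0, 0.8]
opening: 0.0158
```

Emit:
jog_arm(deltas=[-0.001,0.01,-0.001,0,0,0,-0.002,0.02,-0.001,0,0,0,-0.003,0.03,-0.002,0,0,0])

```text
time: 22.37
tool_pos: [0.6163, 0.1243, 0.2299]
tool_rot: [3.141, -0.0, 1.669]
contact_force: [-0.6, -0.8, 1.1]
opening: 0.0162
```

Emit:
jog_arm(deltas=[-0.001,0.01,-0.001,0,0,0,-0.002,0.02,-0.001,0,0,0])

```text
time: 22.53
tool_pos: [0.6161, 0.1264, 0.2298]
tool_rot: [3.141, -0.0, 1.669]
contact_force: [-1.0, -0.9, -0.1]
opening: 0.016
```

Emit:
jog_arm(deltas=[-0.001,0.01,-0.001,0,0,0,-0.002,0.02,-0.001,0,0,0])

```text
time: 22.7
tool_pos: [0.6159, 0.1284, 0.2297]
tool_rot: [3.141, -0.0, 1.669]
contact_force: [-0.0, -1.0, 1.1]
opening: 0.0161
```

Emit:
jog_arm(deltas=[-0.001,0.01,0,0,0,0,-0.002,0.02,0,0,0,0])

```text
time: 22.87
tool_pos: [0.6157, 0.1303, 0.2297]
tool_rot: [3.142, 0.0, 1.669]
contact_force: [-0.2, -0.3, -0.0]
opening: 0.0158
```

Emit:
jog_arm(deltas=[-0.001,0.01,0,0,0,0,-0.001,0.015,0,0,0,0])

```text
time: 23.03
tool_pos: [0.6156, 0.1319, 0.2298]
tool_rot: [3.141, -0.0, 1.669]
contact_force: [-1.4, -1.0, -0.1]
opening: 0.016
```

Emit:
jog_arm(deltas=[-0.001,0.01,0,0,0,0,-0.001,0.015,0,0,0,0])

```text
time: 23.2
tool_pos: [0.6155, 0.1333, 0.2297]
tool_rot: [3.142, -0.0, 1.669]
contact_force: [-0.3, -0.5, 0.6]
opening: 0.0162
```

Emit:
jog_arm(deltas=[-0.001,0.01,0,0,0,0,-0.001,0.01,0,0,0,0])

```text
time: 23.37
tool_pos: [0.6154, 0.1344, 0.2297]
tool_rot: [3.141, -0.0, 1.669]
contact_force: [-0.9, -0.2, -0.1]
opening: 0.0158
```

Emit:
jog_arm(deltas=[-0.001,0.01,0,0,0,0,-0.001,0.01,0,0,0,0])

```text
time: 23.53
tool_pos: [0.6153, 0.1356, 0.2298]
tool_rot: [3.141, -0.001, 1.669]
contact_force: [-0.2, 0.3, 0.1]
opening: 0.0157
```

Emit:
jog_arm(deltas=[-0.001,0.01,0,0,0,0,-0.001,0.01,0,0,0,0])

```text
time: 23.7
tool_pos: [0.6152, 0.1363, 0.2297]
tool_rot: [3.141, -0.0, 1.669]
contact_force: [-0.2, -0.2, 0.4]
opening: 0.0165
```

Emit:
jog_arm(deltas=[-0.001,0.01,0,0,0,0,-0.001,0.01,0,0,0,0])

```text
time: 23.87
tool_pos: [0.6151, 0.1372, 0.2297]
tool_rot: [-3.142, 0.0, 1.669]
contact_force: [-0.1, -0.1, -0.3]
opening: 0.0164
```

Emit:
jog_arm(deltas=[-0.001,0.01,0,0,0,0,-0.001,0.01,0,0,0,0])

```text
time: 24.03
tool_pos: [0.615, 0.1379, 0.2297]
tool_rot: [-3.142, 0.001, 1.669]
contact_force: [-0.2, -1.6, -0.4]
opening: 0.0156
```

Emit:
jog_arm(deltas=[-0.001,0.01,0,0,0,0,-0.001,0.01,0,0,0,0])

```text
time: 24.2
tool_pos: [0.615, 0.1381, 0.2296]
tool_rot: [-3.141, 0.002, 1.668]
contact_force: [-0.3, -5.6, -0.1]
opening: 0.0157
```

Emit:
jog_arm(deltas=[0,-0.015,0,0,0,0,0,-0.03,0,0,0,0,0,-0.03,0,0,0,0])

```text
time: 24.45
tool_pos: [0.6149, 0.1364, 0.2298]
tool_rot: [3.141, -0.001, 1.669]
contact_force: [-0.8, 0.0, -0.4]
opening: 0.0156
```

Emit:
jog_arm(deltas=[0,-0.01,0,0,0,0,0,-0.015,0,0,0,0,0,-0.015,0,0,0,0])

```text
time: 24.7
tool_pos: [0.6149, 0.1353, 0.2298]
tool_rot: [3.141, -0.001, 1.669]
contact_force: [0.1, 2.2, -0.2]
opening: 0.016
```

Emit:
jog_arm(deltas=[0,-0.01,0,0,0,0,0,-0.01,0,0,0,0])

```text
time: 24.87
tool_pos: [0.6149, 0.1351, 0.2299]
tool_rot: [3.141, -0.002, 1.669]
contact_force: [-0.7, 5.8, 0.2]
opening: 0.0161
```

Run:
```python
from h import *
f=[]
for i in range(3):
    s=robot.read_camera("side");f.append(robot.observe()["contact_force"])
o=robot.observe();print(o["tool_pos"],np.round(f,2),o["torque"],o["time"])
```

```text
[0.61482525 0.13505658 0.22984006] [[ 0.01  5.55 -0.38]
 [-1.28  5.03  1.7 ]
 [-1.2   5.54  0.7 ]] [0.99101893 0.2224988  0.01467697] 25.0167
```

Seated: walls felt at y=0.1353 (rim) and y=0.1379 (flange). I'll unload and release.

Emit:
jog_arm(deltas=[0,0.015,-0.003,0,0,0,0,0.03,-0.005,0,0,0,0,0.03,-0.005,0,0,0,0,0.03,-0.005,0,0,0])

```text
time: 25.35
tool_pos: [0.6149, 0.1364, 0.2292]
tool_rot: [-3.141, 0.0, 1.668]
contact_force: [-1.1, 0.4, -0.6]
opening: 0.0159
```

Emit:
jog_arm(deltas=[0,0,0,0,0,0,0,0,0,0,0,0,0,0,0,0,0,0], newtons=3)

```text
time: 25.6
tool_pos: [0.6149, 0.1365, 0.2292]
tool_rot: [-3.142, 0.0, 1.668]
contact_force: [0.3, -0.2, -0.6]
opening: 0.0161
```

Emit:
jog_arm(deltas=[0,0,0,0,0,0,0,0,0,0,0,0,0,0,0,0,0,0,0,0,0,0,0,0], claw=0.25)

```text
time: 25.93
tool_pos: [0.615, 0.1367, 0.2293]
tool_rot: [3.141, 0.0, 1.669]
contact_force: [0.1, -0.4, 0.4]
opening: 0.0231
```

Emit:
jog_arm(deltas=[0,0,0,0,0,0,0,0,0,0,0,0,0,0,0,0,0,0,0,0,0,0,0,0], claw=0.4)

```text
time: 26.27
tool_pos: [0.6149, 0.1367, 0.2292]
tool_rot: [3.141, 0.0, 1.669]
contact_force: [-0.4, -0.4, 0.5]
opening: 0.0362
```

Emit:
jog_arm(deltas=[0,0,0.1,0,0,0,0,0,0.3,0,0,0,0,0,0.5,0,0,0,0,0,0.7,0,0,0,0,0,0.95,0,0,0])

```text
time: 26.68
tool_pos: [0.6145, 0.1366, 0.3252]
tool_rot: [-3.141, -0.0, 1.669]
contact_force: [1.0, 0.5, 0.6]
opening: 0.0368
```

Emit:
jog_arm(deltas=[-0.3,0.2,0.2,0,0,0,-0.6,0.4,0.3,0,0,0,-0.9,0.7,0.3,0,0,0,-0.9,0.9,0.3,0,0,0])

```text
time: 27.02
tool_pos: [0.5208, 0.2284, 0.3573]
tool_rot: [3.14, -0.001, 1.67]
contact_force: [-0.2, 1.3, -0.1]
opening: 0.0367
```

Emit:
jog_arm(deltas=[-0.3,0.4,0,0,0,0,-0.6,0.8,0,0,0,0,-0.8,1.0,0,0,0,0,-0.8,1.0,0,0,0,0])

```text
time: 27.35
tool_pos: [0.4405, 0.3312, 0.3557]
tool_rot: [-3.141, -0.003, 1.675]
contact_force: [1.3, -0.4, 0.0]
opening: 0.0369
```

Emit:
jog_arm(deltas=[0,0,0,0,0,0,0,0,0,0,0,0,0,0,0,0,0,0,0,0,0,0,0,0,0,0,0,0,0,0])

```text
time: 27.77
tool_pos: [0.4459, 0.3256, 0.3542]
tool_rot: [-3.142, 0.0, 1.666]
contact_force: [-1.1, 1.0, 0.7]
opening: 0.0369
```

Run:
```python
from h import *
import cv2
S1=robot.read_camera("side")
for i in range(12): s=robot.read_camera("side")
d=np.abs(s.astype(int)-S1)[120:260,290:420].max(2);print("motion px",(d>40).sum())
a=cv2.resize(s[110:250,290:430,::-1],None,fx=4,fy=4,interpolation=2);cv2.imwrite("pics/g10.png",a)
o=robot.observe();print(o["tool_pos"],o["contact_force"],o["time"])
c=np.array([.6325,-.039,.2]);ny=np.array([-.0976,.9952,0])
for th in(.06,0,-.06):
    print(th,[(proj("side",c+r*ny*np.cos(th)+np.array([0,0,-r*np.sin(th)]))-[290,110])*4 for r in(.205,0.,-.205)])
```

```text
motion px 2
[0.4448926  0.32673092 0.35425249] [-0.21820783 -0.85836108  0.63735707] 28.4167
0.06 [array([97.54349759, 83.92463569]), array([250.13763207, 253.6617694 ]), array([436.52424478, 460.98775548])]
0 [array([97.40885142, 70.76928676]), array([250.13763207, 253.6617694 ]), array([433.93702041, 473.7612575 ])]
-0.06 [array([97.77910552, 58.0381883 ]), array([250.13763207, 253.6617694 ]), array([430.66971078, 485.45930997])]
```

View pics/g10.png

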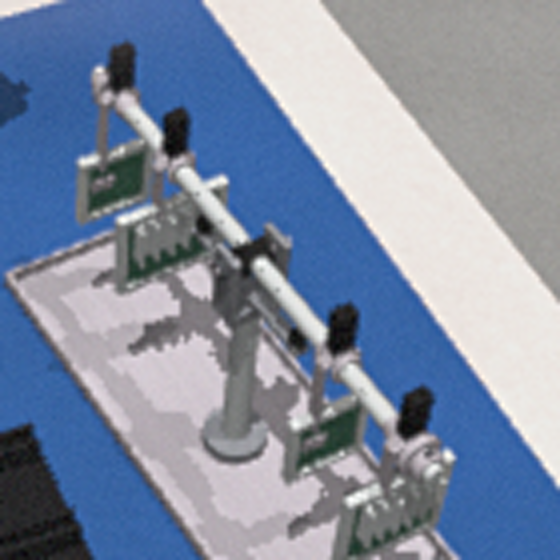

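Both boards hang in the outer collars, and the bar ends are near (98,75) and (435,463). I'll check the level from the grip tops: (121,45), (176,112), (343,308), (416,390).

Run:
```python
from h import *
c=np.array([.6325,-.039,.2]);ny=np.array([-.0976,.9952,0])
for th in(.06,.03,0,-.03):
    print(th,[np.round((proj("side",c+r*ny+np.array([0,0,-r*th+.046]))-[290,110])*4) for r in(.1766,.1,-.1,-.177)])
```

```text
0.06 [array([118.,  56.]), array([174., 117.]), array([344., 301.]), array([419., 382.])]
0.03 [array([118.,  50.]), array([175., 114.]), array([344., 304.]), array([418., 388.])]
0 [array([118.,  45.]), array([175., 111.]), array([343., 307.]), array([417., 393.])]
-0.03 [array([118.,  39.]), array([175., 108.]), array([343., 311.]), array([416., 399.])]
```

Measured grip tops match a level bar to within about 0.01–0.015 rad, and the bar is still. Handing in.

```bash
python3 -c "
from cell import robot
print(robot.hand_in())"
```

```text
the job is handed in; nothing more can be done
None
```

Both boards are up in the outer seats and the job is handed in at about 28 s. The thick board went on the right arm first, then the thin board on the left. In that order my estimate kept the bar off its stops: it started about 0.06 rad low on the left, then sat about 0.08 rad low on the right, then came level.

- **Seats:** At each collar I felt two walls, the flange and then the rim, at about 6–9 N. That is 2.3 mm of play on the right and 2.6 mm on the left, so both hooks are down in their grooves.
- **Hook position:** Neither hook is pressed hard against its flange. The right one was released about 2 mm short of it, nearer the rim; the left one is about 1 mm from it.
- **Level and still:** In the last side picture the four grip tops match a level bar to within about 0.015 rad. Pictures 0.6 s apart showed no movement, and the robot was clear of everything.
- **Sideways force:** Sliding the first board out, the sideways force along x swung between about -2.4 and +3.3 N because the bar lies about 2 mm from where I had measured it. I shifted the hook and it settled.
- **Not checked:** I did not measure the bar's angle throughout, so staying off the stops rests on that estimate and slow lowering. I also did not check the bottle, reel and jar at the end, but the arm's path stayed away from or above them.

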